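Feel out the concealed hatch catch and hold it in

TASK

The grey terminal enclosure on the bench has five identical flush discs in its top, and one of them is the concealed catch of the blue hatch; the other four are dead blanking plugs. With the shut fingertips feel across the discs until you find the one that gives, press it fully in so that the hatch swings ajar by itself, and finish while still holding it pressed in. Do not touch the hatch, and leave the orange cap, the bezel and the bin where they are.

Things in the scene. Friction and masses are not known exactly. Their poses are not given: they have to be found in the camera images.
- panel: The terminal enclosure: grey box, 190 mm (its x) by 360 mm (its y) by 50 mm high, bolted to the bench by four small steel feet at its y ends. Origin: centre of the underside; z up; its flat top panel lies at z = 50 mm. Five discs lie flush in that panel, see disc_row.
- disc_row (a point): Centre of the middle disc's face, at x = -50 mm, y = 0, z = 50 mm of the enclosure. The discs' centres lie in a row along the enclosure's y at -128, -64, 0, 64, 128 mm from here. Each disc is 47 mm across, box-coloured, flush, in a 53 mm round well that shut fingertips can follow it into. Any of the five may be the catch, and it cannot be seen which; the other four are rigid.
- catch (a joint): How far the concealed catch disc is pressed in, m: 0 = flush with the panel, 0.006 = fully in, against a hard stop. It yields from about 3 N, takes about 6 N to be fully in, and springs back when let go. It swings the hatch ajar in proportion.
- hatch: The blue hatch in the enclosure's top, 74 mm (x) by 122 mm (y), 4 mm thick, flush when shut. Origin: on its hinge, at x = 85 mm, y = 0, z = 50 mm of the enclosure; it reaches from there to x = 11 mm. Axes parallel to the enclosure's when shut. With the catch fully in it is tilted 0.5 rad, its edge nearer the discs raised; it shuts when the catch springs back.
- cap: Bystander: loose orange plastic cap, 28 mm across, 22 mm high, standing on the enclosure's top beside the hatch. Origin: centre of its underside.
- bezel: Bystander: loose device bezel, black with a white face, 70 x 95 x 20 mm, lying on the bench. Origin: centre of its underside.
- bin: Bystander: loose open blue bin, 140 x 100 x 60 mm, on the bench. Origin: centre of its underside.

How it is judged:
At the end, for the whole second after the job is handed in: The catch disc is held at least 4.5 mm in by the fingers (pushing with more than 1.5 N), the hatch stands ajar by more than 0.3 rad, and the three bystanders are within 20 mm of where they began (value of joint catch above 0.0045 m and angle between hatch's own z axis and vertical above 0.3 rad and contact force between the fingers and anything else above 1.5 N and distance of each of cap, bezel, bin from where it was at the start of the episode below 0.02 m); the arm keeps its last pose, push and grip.
It fails at once if the hatch is touched by the robot (more than 1 N) (contact force between any of the fingers, the arm and hatch above 1 N).
It fails at once if a bystander (cap, bezel or bin) is shifted or lifted by more than 20 mm (distance of any of cap, bezel, bin from where it was at the start of the episode above 0.02 m).
It also fails if it takes over 51 s, if anything falls off the work surface, if the arm or the gripper's body presses on something with over 40 N, if the wrist force passes 120 N, or if a joint passes its speed limit or range.

ROBOT

A 6-joint arm with a two-finger parallel gripper is mounted at the origin on the work surface. World frame = base frame: x ahead of the robot, y to its left, z up, the work surface at z = 0. Lengths are in m, angles in rad, forces in N, time in s.
With the tool pointing down it reaches from about 0.35 to 0.725 m from the base axis. Payload 4.3 kg.
Tool frame: the origin (TCP) lies midway between the tips of the shut fingers; the grasp point (between the pads) lies 19 mm behind it (env.hold_point_z is the distance from the TCP to the grasp point, in m); z points along the fingers, y is the line along which they close (so a half turn about z gives the same grasp; the last joint's range is limited). The gripper opens to 85 mm and grips with 20 to 120 N. Pads are 22 mm wide; open, the fingers measure 114 mm over their backs; the gripper's body (76 mm by 85 mm) begins 54 mm behind the grasp point. The pads swing forward as they close: fully open they stand 13 mm farther back than shut.
Start: joints at [-1.421, 0.377, 0.081, 1.274, 0, 1.46], TCP at [0.148, -0.556, 0.231] pointing down, gripper open.
Joint ranges: [-2.72, 2.72], [-0.84, 1.66], [-1.02, 1.22], [-1.77, 2.12], [-1.37, 1.28], [-3.14, 3.14]. Speed limits (rad/s): [2.57, 2.57, 3.14, 3.14, 3.14, 3.14].

INTERFACE

Orientations are given as a rotation vector (axis times angle).
In Python, from rig import sensors, get_image, calibration, ticket, env gives the robot as it stands.
- The arm moves only by the shell command python3 -m crank 'ROWS' [FORCE]. ROWS is JSON, a list of rows, each a list of 5 numbers: the closure, from -1 (fully open) to 1 (shut), so that 0 is half open, then the shift along the tool's x, y, z in m, then the turn about the tool's z in degrees. In form: [[grip, x, y, z, roll], ...]. A call has 1 to 8 rows; each row is the pose to reach, as a shift and turn from the pose commanded when the call began, along the tool's axes at that moment; what a row does not reach only later rows make up. A row lasts 1/12 s, in which the tool goes at most 41.7 mm and 7.16 degrees, less where a joint would pass 70% of its speed; a pose out of reach is approached as far as the arm can. A call with a gripper value outside its range is refused whole. The fingers move at their own pace and stop on an object; FORCE is the grip in N (left out, the last holds). Time passes only in rows, so rows that repeat a pose let the fingers close. It gives the time, the measured TCP pose, the force, the opening and the grip force at its end, in the units of the state.
- sensors.get_obs(): the state, without advancing time (a new reading comes with each control period).
- get_image(name): name is "scene" or "top"; returns (picture, depth): 384x512x3 uint8, red, green, blue; 384x512 float32, m along the optical axis (not along the pixel's ray), 0 where there is no reading.
- calibration(name): a dict with "fx", "fy", "cx", "cy" (pixels), "k1" (the pictures are not rectified: a ray, as slopes to the right and down, at radius r is drawn at 1 + k1 r^2 times it, then the intrinsics apply), "world_from_camera" (4x4, takes a point from camera to world coordinates). Camera axes: x right, y down, z forward; pixel columns grow to the right and rows downward; lengths in m; the calibration is good to about 2 mm. A picture is of the moment at which its call begins. calibration takes no time and is no camera call.
- ticket.sign_off(): hands the job in; it is judged then, once.
The state is a dict: "t": time; "joint_pos": joint angles; "joint_vel": joint speeds; "tau": joint torques, N m; "ee_pos": TCP position; "tcp_rot": TCP orientation; "force": force on the tool from outside, world axes, zero at the start; "torque": the same for the moment, N m; "grip_width": finger opening in m; "gripper_force": force on a finger pad.
Only numpy, scipy, OpenCV 4.12 (cv2) and the standard library are available. Lean on these libraries where they do the work, as an engineer would, in place of code of your own. Each camera call takes 0.05 s, during which the arm holds its last target. There are 200 camera calls.

## Working session

There is one attempt and no reset: what is moved stays moved. The work goes in short steps, Python scripts to look and compute and a shell command to move; the robot and the scene stay as the last step left them, time stands still between calls to the robot, and variables do not carry over. Pictures are saved under pics/ and viewed, at most 10 in all, crops included, and the job is handed in when it is done.

```bash
mkdir -p pics; python3 - <<'E'
from rig import sensors,get_image,calibration,env
import cv2,numpy as np
o=sensors.get_obs();print(o['t'],o['ee_pos'],o['tcp_rot'],o['force'],o['grip_width'])
for n in('top','scene'):
    p,d=get_image(n);cv2.imwrite(f'pics/{n}0.png',p[:,:,::-1]);np.savez(f'pics/{n}0.npz',p=p,d=d);print(calibration(n))
E
```

```text
0.0 [ 0.14763492 -0.55506488  0.23036681] [-3.11314116e+00 -4.06696194e-01  4.56975167e-05] [ 0.5193475  -0.57573628  0.06626974] 0.08528098082765893
{'fx': 425.3840632251712, 'fy': 425.3840632251712, 'cx': 249.69062107684366, 'cy': 189.49635844684525, 'k1': -0.059413141966334335, 'world_from_camera': array([[ 0.04195166, -0.97867955,  0.20106317,  0.32748858],
       [-0.9991187 , -0.04081642,  0.00979043,  0.01553342],
       [-0.00137502, -0.20129669, -0.97952935,  1.30336617],
       [ 0.        ,  0.        ,  0.        ,  1.        ]])}
{'fx': 394.1310933207584, 'fy': 394.1310933207584, 'cx': 259.67020704738525, 'cy': 195.34793764462304, 'k1': -0.09049903628065388, 'world_from_camera': array([[ 0.29170299,  0.74951868, -0.59424837,  1.31768438],
       [ 0.95650077, -0.22600695,  0.18446445, -0.2163634 ],
       [ 0.00395529, -0.62220785, -0.7828421 ,  1.01698427],
       [ 0.        ,  0.        ,  0.        ,  1.        ]])}
```

View pics/top0.png

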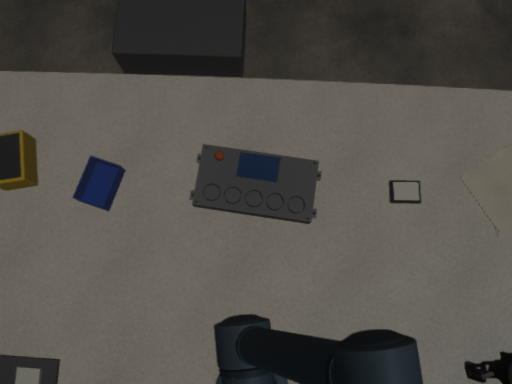

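View pics/scene0.png

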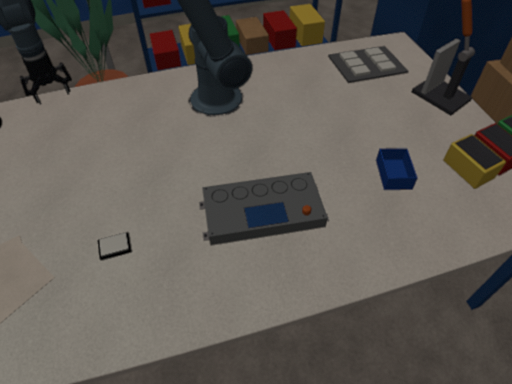

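Top view: the enclosure is centred near (256,184), with discs from (212,192) to (297,204), the hatch at (259,167), the cap at (219,156), the bin at left and the bezel at right. The disc row is on the robot's side. Next I'll measure it.

```bash
cat > h.py <<'E'
import numpy as np,cv2
from rig import calibration
def ray(n,uv,z):
    c=calibration(n);K=np.array([[c['fx'],0,c['cx']],[0,c['fy'],c['cy']],[0,0,1]])
    q=cv2.undistortPoints(np.float64(uv).reshape(-1,1,2),K,np.array([c['k1'],0,0,0,0.])).reshape(-1,2)
    T=c['world_from_camera'];d=np.c_[q,np.ones(len(q))]@T[:3,:3].T
    return T[:3,3]+d*((z-T[2,3])/d[:,2])[:,None]
E
python3 - <<'E'
from h import *
for n,box in(('top',(185,135,335,230)),('scene',(195,165,335,245))):
    f=np.load(f'pics/{n}0.npz');p=f['p'];x0,y0,x1,y1=box
    s=np.zeros(p.shape[:2],bool);s[y0:y1,x0:x1]=1
    P=p.astype(int);b=s&(P[...,2]-P[...,0]>25)
    m=cv2.moments(b.astype(np.uint8),True);uv=(m['m10']/m['m00'],m['m01']/m['m00'])
    h=ray(n,[uv],.05)[0]
    v,u=np.nonzero(b);w=ray(n,np.c_[u,v],.05);r=cv2.minAreaRect(w[:,:2].astype(np.float32)*1000)
    print(n,'hatch',uv,h,r)
    g=cv2.cvtColor(p,cv2.COLOR_RGB2GRAY)
    # dark rings: rectify top plane to 1mm/px by ray-derived homography
    src=np.float32([[x0,y0],[x1,y0],[x1,y1],[x0,y1]]);W=ray(n,src,.05)[:,:2]
    H=cv2.getPerspectiveTransform(src,np.float32((W-[.30,-.25])*2000))
    im=cv2.warpPerspective(g,H,(700,1000),flags=cv2.INTER_CUBIC)
    im=cv2.normalize(np.clip(im,0,110),None,0,255,cv2.NORM_MINMAX)
    cv2.imwrite(f'pics/{n}_w.png',im[:, :])
    c=cv2.HoughCircles(cv2.GaussianBlur(im,(0,0),2),cv2.HOUGH_GRADIENT,1.5,90,param1=60,param2=18,minRadius=42,maxRadius=58)
    if c is not None: print(np.round(np.c_[c[0][:,:2]/2000+[.30,-.25],c[0][:,2]/2000],4)[:9])
a=cv2.imread('pics/top_w.png');b=cv2.imread('pics/scene_w.png');cv2.imwrite('pics/w.png',cv2.resize(np.hstack([a,b]),None,fx=.55,fy=.55))
E
```

```text
top hatch (258.0615212527964, 166.837807606264) [0.65612317 0.00557216 0.05      ] ((656.5740356445312, 6.067405700683594), (119.51490783691406, 71.88400268554688), 83.7039566040039)
[[ 0.5449 -0.1116  0.0274]
 [ 0.5659  0.0796  0.0222]
 [ 0.5704  0.1434  0.025 ]
 [ 0.5524 -0.0479  0.0228]
 [ 0.5591  0.0151  0.0266]
 [ 0.5779 -0.1439  0.0241]]
scene hatch (265.6381074168798, 214.53324808184144) [0.65960601 0.00716021 0.05      ] ((658.7359619140625, 7.761447906494141), (120.8979263305664, 72.46244049072266), 84.0711898803711)
[[ 0.5539 -0.0456  0.0277]
 [ 0.5464 -0.1094  0.0217]
 [ 0.5629  0.0204  0.025 ]
 [ 0.5659  0.0789  0.025 ]
 [ 0.5756  0.1456  0.0213]]
```

View pics/w.png

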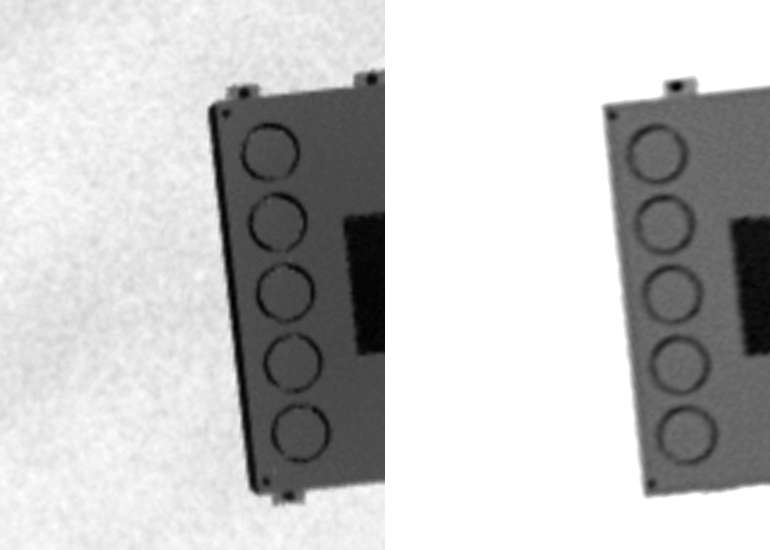

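```bash
cat > g.py <<'E'
import numpy as np
from rig import sensors
from scipy.spatial.transform import Rotation as R
o=sensors.get_obs();Rm=R.from_rotvec(o['tcp_rot']).as_matrix();p=np.array(o['ee_pos'])
print('t',o['t'],'p',p.round(4),'F',np.round(o['force'],2),'xdir deg',np.degrees(np.arctan2(Rm[1,0],Rm[0,0])).round(2),'w',o['grip_width'])
for k in range(-2,3):
    g=np.array([.560+.064*k*.106,.017+.064*k*.994,.065]);print(k,(Rm.T@(g-p)).round(4))
E
python3 -m crank '[[1,0.03,-0.02,0.005,7],[1,0.06,-0.04,0.01,14],[1,0.09,-0.06,0.02,21],[1,0.12,-0.08,0.02,21],[1,0.15,-0.10,0.03,21],[1,0.18,-0.12,0.04,21],[1,0.22,-0.14,0.05,21],[1,0.25,-0.16,0.05,21]]' 40; python3 g.py
```

```text
t: 0.77
ee_pos: [0.3486, -0.3347, 0.1794]
tcp_rot: [-3.135, 0.169, 0.003]
force: [-0.4, -1.5, -0.4]
grip_width: -0.0003
gripper_force: 0.0
t 0.7667 p [ 0.3486 -0.3347  0.1794] F [-0.4  -1.51 -0.37] xdir deg -6.16 w -0.0002509367915678478
-2 [ 0.1729 -0.2442  0.1146]
-1 [ 0.1728 -0.3081  0.1147]
0 [ 0.1727 -0.3721  0.1148]
1 [ 0.1726 -0.4361  0.115 ]
2 [ 0.1726 -0.5001  0.1151]
```

```bash
python3 -m crank '[[1,0.02,-0.03,0.01,0],[1,0.045,-0.06,0.02,0],[1,0.07,-0.095,0.03,0],[1,0.09,-0.13,0.045,0],[1,0.115,-0.165,0.06,0],[1,0.14,-0.20,0.075,0],[1,0.16,-0.23,0.09,0],[1,0.173,-0.244,0.10,0]]'; python3 -m crank '[[1,0,0,0,0],[1,0,0,0,0],[1,0,0,0,0]]'; python3 g.py
```

```text
t: 1.43
ee_pos: [0.5471, -0.1095, 0.08]
tcp_rot: [-3.136, 0.164, 0.001]
force: [-0.0, -0.9, 0.1]
grip_width: -0.0001
gripper_force: 0.0
t: 1.68
ee_pos: [0.5456, -0.1129, 0.081]
tcp_rot: [3.137, -0.167, -0.002]
force: [-0.2, 0.6, 0.3]
grip_width: 0.0001
gripper_force: 0.0
t 1.6833 p [ 0.5456 -0.1129  0.081 ] F [-0.23  0.63  0.33] xdir deg -6.11 w 9.80019194816517e-05
-2 [ 0.0006 -0.0027  0.016 ]
-1 [ 0.0006 -0.0667  0.016 ]
0 [ 0.0006 -0.1307  0.016 ]
1 [ 0.0005 -0.1946  0.016 ]
2 [ 0.0005 -0.2586  0.016 ]
```

```bash
python3 -m crank '[[1,0,-0.003,0.015,0],[1,0,-0.003,0.025,0],[1,0,-0.003,0.028,0],[1,0,-0.003,0.03,0],[1,0,-0.003,0.031,0],[1,0,-0.003,0.032,0],[1,0,-0.003,0.032,0],[1,0,-0.003,0.032,0]]'
```

```text
t: 2.35
ee_pos: [0.5466, -0.1102, 0.0499]
tcp_rot: [3.136, -0.168, 0.001]
force: [-0.9, -1.0, 3.3]
grip_width: 0.0002
gripper_force: 1.3
```

```bash
python3 -m crank '[[1,0,0,0.001,0],[1,0,0,0.001,0],[1,0,0,0.001,0]]'
```

```text
t: 2.6
ee_pos: [0.5468, -0.1101, 0.0486]
tcp_rot: [3.136, -0.168, 0.001]
force: [-2.1, -1.6, 3.7]
grip_width: 0.0
gripper_force: 1.7
```

```bash
python3 -m crank '[[1,0,0,0.001,0],[1,0,0,0.002,0],[1,0,0,0.002,0],[1,0,0,0.002,0]]'; python3 g.py
```

```text
t: 2.93
ee_pos: [0.5468, -0.1101, 0.0465]
tcp_rot: [3.136, -0.168, 0.001]
force: [-2.1, -2.0, 4.7]
grip_width: 0.0002
gripper_force: 2.3
t 2.9333 p [ 0.5468 -0.1101  0.0465] F [-2.11 -2.05  4.67] xdir deg -6.12 w 0.0002138004966512134
-2 [-0.0004  0.0002 -0.0185]
-1 [-0.0004 -0.0638 -0.0186]
0 [-0.0005 -0.1277 -0.0186]
1 [-0.0005 -0.1917 -0.0187]
2 [-0.0005 -0.2557 -0.0187]
```

It yields at about 0.5 N/mm, so this disc is the catch. I'll press it to the stop.

```bash
python3 -m crank '[[1,0,0,0.001,0],[1,0,0,0.002,0],[1,0,0,0.003,0],[1,0,0,0.0035,0],[1,0,0,0.0035,0],[1,0,0,0.0035,0],[1,0,0,0.0035,0]]'; python3 - <<'E'
from rig import get_image
import cv2
p,_=get_image('scene');cv2.imwrite('pics/s1.png',cv2.resize(p[140:270,180:350,::-1],None,fx=4,fy=4))
E
python3 g.py
```

```text
t: 3.52
ee_pos: [0.5469, -0.1101, 0.044]
tcp_rot: [3.136, -0.168, 0.002]
force: [-4.0, -1.3, 11.0]
grip_width: -0.0001
gripper_force: 5.8
t 3.5667 p [ 0.5469 -0.1101  0.0439] F [-3.8  -2.76 11.87] xdir deg -6.12 w -0.0003863592373998161
-2 [-0.0004  0.0002 -0.0211]
-1 [-0.0005 -0.0638 -0.0211]
0 [-0.0005 -0.1277 -0.0212]
1 [-0.0006 -0.1917 -0.0212]
2 [-0.0006 -0.2557 -0.0213]
```

View pics/s1.png

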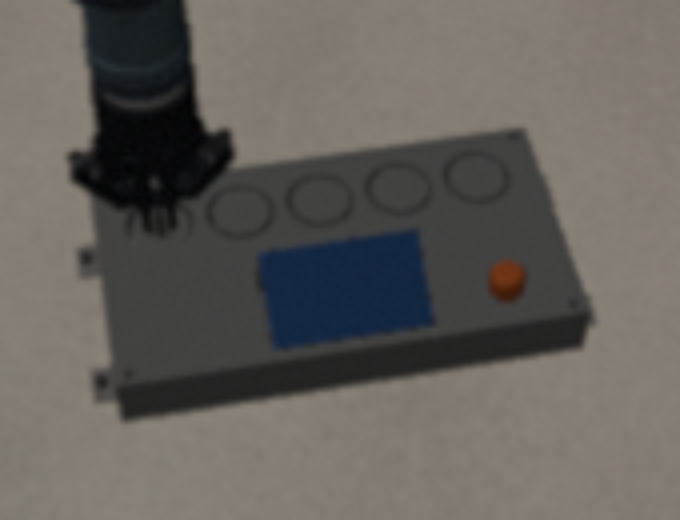

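The picture shows the fingers in the end disc. The hatch, at crop (258–432, 232–348), looks taller than before. I'll check the tilt from depth.

```bash
python3 - <<'E'
from h import *
from rig import get_image
for f in(0,1):
    if f: p,d=get_image('scene')
    else: z=np.load('pics/scene0.npz');p,d=z['p'],z['d']
    P=p.astype(int);b=P[...,2]-P[...,0]>25;b[:165]=0;b[245:]=0;b[:,:195]=0;b[:,335:]=0
    b=cv2.erode(b.astype(np.uint8),np.ones((3,3)))>0
    v,u=np.nonzero(b);w=ray('scene',np.c_[u,v],.05)
    T=calibration('scene')['world_from_camera'];e=w-T[:3,3];w=T[:3,3]+e*(d[v,u]/(e@T[:3,2]))[:,None]
    A=np.c_[w[:,:2],np.ones(len(w))];c=np.linalg.lstsq(A,w[:,2],rcond=None)[0]
    print(len(w),'tilt',np.arctan(np.hypot(*c[:2])),w[:,2].min(),w[:,2].max())
E
```

```text
651 tilt 0.010585299498289711 0.04384845360770129 0.05589408435584042
828 tilt 0.8386751390607263 0.049989714352068226 1.0169842656409998
```

```bash
python3 - <<'E'
from h import *
from rig import get_image
p,d=get_image('scene')
P=p.astype(int);b=(P[...,2]-P[...,0]>25)&(d>0);b[:165]=0;b[245:]=0;b[:,:195]=0;b[:,335:]=0
b=cv2.erode(b.astype(np.uint8),np.ones((3,3)))>0
v,u=np.nonzero(b);w=ray('scene',np.c_[u,v],.05)
T=calibration('scene')['world_from_camera'];e=w-T[:3,3];w=T[:3,3]+e*(d[v,u]/(e@T[:3,2]))[:,None]
A=np.c_[w[:,:2],np.ones(len(w))];c=np.linalg.lstsq(A,w[:,2],rcond=None)[0]
print(len(w),'tilt',np.arctan(np.hypot(*c[:2])),c,w[:,2].min(),w[:,2].max())
E
python3 -m crank '[[1,0,0,0.001,0],[1,0,0,0.001,0],[1,0,0,0.001,0],[1,0,0,0.001,0],[1,0,0,0.001,0],[1,0,0,0.001,0]]'
```

```text
813 tilt 0.4882931392246272 [-0.52823311  0.05604232  0.41779714] 0.048240824007600214 0.08600649532089599
t: 4.17
ee_pos: [0.547, -0.1101, 0.0439]
tcp_rot: [3.136, -0.168, 0.002]
force: [-5.9, -1.2, 17.4]
grip_width: 0.0
gripper_force: 9.0
```

The hatch is tilted 0.49 rad, and the disc is held firmly against its stop with about 17 N.

```bash
python3 -c "
from rig import ticket
print(ticket.sign_off())"
```

```text
the job is handed in; nothing more can be done
None
```

The catch was the end disc at y = -128 mm; I handed the job in with it pressed to its stop at about 17 N and the hatch ajar by about 0.49 rad, having moved only over that disc, and I didn't re-measure the cap, bezel and bin afterwards.

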